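# Turn a clip-top jar to the mark and clamp it in the ratchet jar holder

### The job

In the bench jar clamp, first turn the standing clip-top jar on the spot by its lid knob, without lifting or tipping it, until its wire clip faces the arrow mark on the clamp's bed, and let go of it. Then pump the clamp's trigger down and up, using only the trigger to move the jaw, until the sprung pad meets the jar and is pushed roughly half-way into the jaw (never near its end stop, which would crack the glass). Finish while holding: keep the trigger pressed so that the pad goes on squeezing the jar like that, and leave everything else on the counter where it is.

Things in the scene. Friction and masses are not known exactly. Their poses are not given: they have to be found in the camera images.
- clamp: Bench jar clamp fixed to the counter. Origin on the counter under the jar's seat; +x to the arrow mark, +y to the fixed V jaw, -y to moving jaw, housing and trigger. Bed 12 mm thick (the jar stands on it), x -60 to 60, y -215 to 70 mm, a tongue to x = 88 at the mark. V jaw 68 mm high; housing (x within 30, y -207 to -152) 102 mm high. A jar touching the V has its axis at y = 4 mm.
- mark (a point): Tip area of the dark arrow mark on the bed, at 62, 0, 14 mm in the clamp's axes. The clip must face this way (along the clamp's +x from the jar's axis).
- seat (a point): Centre of the seat on top of the bed, at 0, 0, 12 mm in the clamp's axes.
- jar: Clip-top glass jar standing upright on the bed, 420 g nominal: body 68 mm across, 82 mm high, shoulder and glass lid 60 mm across up to 107 mm, lid fastened down. Origin at the centre of its underside, z up, +x towards its wire clip.
- clip (a point): Middle of the jar's dark steel wire clip: a wire loop 28 mm wide with a flat thumb tab (22 mm wide, out to 54 mm from the jar's axis), standing out on one side of the neck, from 69 to 107 mm above the jar's foot; this point is 45 mm from the axis and 87 mm above the foot. It passes clear over the V jaw and the pad.
- lid_knob (a point): Centre of the round wooden knob on the lid, on the jar's axis: 26 mm in diameter, from 107 to 135 mm above the jar's foot; this point is 123 mm above the foot. It turns with the jar; the jar turns about it on the bed.
- jaw: Moving jaw: steel block 44 mm wide, 68 mm high, with a toothed rack behind it, sliding along the clamp's +y towards the jar. A 5 N friction brake keeps it where it is left. Move it with the trigger only. Its pose's origin lies on the clamp's axis under the seat when jaw_travel is 0.
- jaw_travel (a joint): Travel of the jaw towards the jar, m, 0 fully back, at most 0.066. The free pad's face is at y = -76 mm + jaw_travel in the clamp's axes; a jar seated in the V presents its side at y = -30 mm. It starts at 0 to 0.020.
- pad: Black rubber-faced pad 44 x 8 x 40 mm on a spring plunger in front of the jaw, the part that touches the jar. Between its back and the jaw is a gap of 13 mm when free, which closes as it is pushed in. Origin as the jaw's.
- pad_squeeze (a joint): How far the pad is pushed into the jaw, m: 0 free, 0.012 at the end stop. Spring 2000 N/m, so 0.0065 presses the jar with 13 N. If the trigger is let go the jaw slips back and at most about 5 N is left.
- pad_face (a point): Centre of the pad's face towards the jar, 45 mm above the counter.
- trigger: Black pump trigger: lever hinged on the housing at 0, -180, 85 mm in the clamp's axes, reaching towards the clamp's -y, ending in a flat thumb plate 40 mm (x) by 50 mm, 14 mm thick. Origin at the hinge.
- trigger_top (a point): Middle of the thumb plate's upper face, 95 mm from the hinge, where to press down (with shut fingers from above). About 113 mm above the counter at rest, 71 mm fully down. Free pumping takes 3 to 7 N; with the pad squeezed half-way it takes about 10 N.
- trigger_swing (a joint): Trigger angle, rad: 0 up at rest (plate raised 0.22 above level), 0.45 fully down. A spring brings it up (2.9 N at the plate at rest, 4.8 N fully down). Pressed, a pawl drives the jaw forward 39 mm per rad once it meets a tooth (8 mm pitch: the first 0 to 8 mm may be idle); going up it clicks back and the jaw stays. A full stroke gains about 16 mm; two to five strokes are needed.
- cutter: Bystander: steel ring cutter, 60 mm across, 30 mm high, beside the clamp. Leave it.
- spoon: Bystander: wooden spoon 220 mm lying beside the clamp on the robot's side. Leave it.
- mug: Bystander: white mug, 80 mm across, 90 mm high. Leave it.
- bowl: Bystander: steel mixing bowl, 180 mm across, 75 mm high. Leave it.
- spare_jar: Bystander: plain screw-top jar without a clip, 68 mm across, 100 mm high. Leave it.
- rolling_pin: Bystander: wooden rolling pin, 400 mm long. Leave it.
- whisk: Bystander: wire whisk, 270 mm long. Leave it.
There are look-alikes about, which are no part of the job. What is shaped like the jar but blue, orange or purple is not meant.

How it is judged:
By the outcome, as a careful person would: the job done as asked, in the order asked, and still so for the second after the job is handed in, while the arm keeps its last pose, push and grip.
It also fails if it takes over 61 s, if anything falls off the work surface, if the arm or the gripper's body presses on something with over 40 N, if the wrist force passes 120 N, or if a joint passes its speed limit or range.

### The arm

A 7-joint arm with a two-finger parallel gripper is mounted at the origin on the work surface. World frame = base frame: x ahead of the robot, y to its left, z up, the work surface at z = 0. Lengths are in m, angles in rad, forces in N, time in s.
With the tool pointing down it reaches from about 0.425 to 1.025 m from the base axis. Payload 9.4 kg.
Tool frame: the origin (TCP) lies at the very end of the fingers, on their centre line; the grasp point (between the pads) lies ctrl.grip_depth behind it (ctrl.grip_depth is the distance from the TCP to the grasp point, in m); z points along the fingers, y is the direction in which the jaws open and shut (so a half turn about z gives the same grasp; the last joint's range is limited). The gripper opens to 85 mm and grips with 20 to 120 N. Pads are 22 mm wide; open, the fingers measure 114 mm over their backs; the gripper's body (76 mm by 85 mm) begins 54 mm behind the grasp point. The pads swing forward as they close: fully open they stand 13 mm farther back than shut.
Start: joints at [1.226, 0.599, -0.003, 1.599, 0.002, 0.943, -0.08], TCP at [0.192, -0.699, 0.231] pointing down, gripper open.
Joint ranges: [-2.57, 2.57], [-0.35, 1.97], [-1.29, 1.29], [0.11, 2.56], [-1.05, 4.19], [0.11, 1.86], [-2.63, 2.63]. Speed limits (rad/s): [2.22, 2.22, 3.01, 3.01, 3.14, 3.14, 3.14].

### API

Orientations are given as [roll, pitch, yaw] about the fixed x, y, z axes, in that order (R = Rz(yaw) Ry(pitch) Rx(roll)).
In Python, from station import sensors, cams, ctrl, spotter gives the robot as it stands. The module is installed in compiled form; this text tells all that it offers.
- The arm moves only by the shell command python3 -m handwheel 'ROWS'. ROWS is JSON, a list of rows, each a list of 7 numbers: the finger opening in m, from 0 to 0.0854, then the shift along the tool's x, y, z in m, then the turn, a rotation vector about the tool's x, y, z in rad. In form: [[fingers, tx, ty, tz, wx, wy, wz], ...]. A call has 1 to 20 rows; each row is the pose to reach, as a shift and turn from the pose commanded when the call began, along the tool's axes at that moment; what a row does not reach only later rows make up. A row lasts 1/8 s, in which the tool goes at most 62.5 mm and 10.7 degrees, less where a joint would pass 70% of its speed; a pose out of reach is approached as far as the arm can. A call with a gripper value outside its range is refused whole. The fingers move at their own pace and stop on an object; the grip force is fixed at half the most. Time passes only in rows, so rows that repeat a pose let the fingers close. It gives the time, the measured TCP pose, the force and the opening at its end, in the units of the state.
- sensors.get_obs(): the state, without advancing time (a new reading comes with each control period).
- cams.camera(name): name is "side" or "top" or "wrist"; returns a dict with "frame" (384x512x3 uint8, blue, green, red), "K" (3x3 intrinsics, pixels), "origin" and "rotation" of the camera in the world. Camera axes: x right, y up, looking along -z (the intrinsics and any distortion apply to the point x, -y, -z); pixel columns grow to the right and rows downward; lengths in m; the calibration is good to about 2 mm. A picture is of the moment at which its call begins. There is no depth.
- ctrl.close_job(): hands the job in, once; it reports no verdict.
Trained networks look in a picture, given as the dict that the camera call returned (one of the last four; its "shot" number tells which), for a name from the list of things; names that differ only in an ending like _2 or _b are one class to them, and where a whole thing is asked for, a point or a joint stands for the part that bears it (a point fixed in the world has none). Each returns a list of dicts, best first, with "conf" (0 to 1); they miss things now and then, are a little off and sometimes report something else, mostly with a low value. They report only what shows in the picture. A call takes as long as a camera call. They do not tell look-alikes from the thing itself.
- spotter.boxes_of(thing, picture): "at" ([column, row] as shares, 0 to 1, of the picture: columns of its width, rows of its height, amid what is visible of it).
- spotter.mark_of(thing, picture): "at" ([column, row] as shares, 0 to 1, of the picture: columns of its width, rows of its height: a listed point, or the origin of a listed thing).
The state is a dict: "time_s": time; "qpos": joint angles; "qvel": joint speeds; "effort": joint torques, N m; "ee_pos": TCP position; "eef_rot": TCP orientation; "ft_force": force on the tool from outside, world axes, zero at the start; "ft_torque": the same for the moment, N m; "finger_gap": finger opening in m.
Only numpy, scipy, OpenCV 4.12 (cv2) and the standard library are available. Lean on these libraries where they do the work, as an engineer would, in place of code of your own. Each camera call takes 0.05 s, during which the arm holds its last target.

## Working session

There is one attempt and no reset: what is moved stays moved. The work goes in short steps, Python scripts to look and compute and a shell command to move; the robot and the scene stay as the last step left them, time stands still between calls to the robot, and variables do not carry over. Pictures are saved under pics/ and viewed, and the job is handed in when it is done.

```bash
mkdir -p pics; ls
cat > h.py <<'E'
import numpy as np, cv2
from station import sensors, cams, ctrl, spotter
def grab(n,f):
    p=cams.camera(n); cv2.imwrite('pics/'+f,p['frame']); return p
def ray(p,at):
    K=np.array(p['K']);h,w=p['frame'].shape[:2]
    u=np.array([at[0]*w,at[1]*h,1.]);d=np.linalg.solve(K,u)
    d=np.array([d[0],-d[1],-d[2]]);d=np.array(p['rotation'])@d
    return np.array(p['origin']),d/np.linalg.norm(d)
def atz(p,at,z):
    o,d=ray(p,at);return o+d*(z-o[2])/d[2]
def tri(rs):
    A=0;b=0
    for o,d in rs:
        M=np.eye(3)-np.outer(d,d);A=A+M;b=b+M@o
    x=np.linalg.solve(A,b);return x,[np.linalg.norm((np.eye(3)-np.outer(d,d))@(x-o)) for o,d in rs]
def proj(p,X):
    c=np.array(p['rotation']).T@(np.array(X)-np.array(p['origin']));c=np.array([c[0],-c[1],-c[2]])
    u=np.array(p['K'])@c;return u[:2]/u[2]
E
python3 - <<'E'
from h import *
np.set_printoptions(precision=3,suppress=True)
P={n:grab(n,n+'0.png') for n in('top','side')}
for n,p in P.items():
    print(n,[k for k in p],p['K'],p['origin'],p['rotation'])
    for t in['clamp','mark','seat','jar','clip','lid_knob','pad_face','trigger_top','trigger','jaw']:
        print(t,[(np.round(np.array(r['at'])*[512,384],1),round(r['conf'],2)) for r in spotter.mark_of(t,p)])
print(sensors.get_obs(),ctrl.grip_depth)
E
```

```text
pics
top ['frame', 'K', 'origin', 'rotation', 'shot'] [[469.511   0.    256.566]
 [  0.    469.511 191.326]
 [  0.      0.      1.   ]] [ 0.457 -0.039  1.474] [ 0.092  0.022 -1.581]
clamp [(array([211.7, 223.5]), 0.95)]
mark [(array([218. , 204.8]), 0.79), (array([392.3, 214.3]), 0.65)]
seat [(array([210.8, 228.3]), 0.93)]
jar [(array([310.1, 207.4]), 0.87), (array([157.3, 150.7]), 0.65), (array([263.7, 154.5]), 0.61), (array([301.8, 163.8]), 0.61), (array([217. , 228.4]), 0.57)]
clip [(array([300.2, 208.7]), 0.96), (array([315.5, 163.7]), 0.89), (array([269.9, 138.4]), 0.71), (array([224.8, 228.8]), 0.65), (array([352.1, 154.7]), 0.58), (array([163.9, 135.9]), 0.56)]
lid_knob [(array([263.8, 147.1]), 0.83), (array([304.5, 151.8]), 0.69), (array([206.8, 222. ]), 0.66), (array([318.3, 207. ]), 0.58), (array([146.6, 142.6]), 0.56)]
pad_face [(array([231.3, 229.5]), 0.63)]
trigger_top [(array([296.8, 244.6]), 0.89)]
trigger [(array([271.7, 237.4]), 0.85)]
jaw []
side ['frame', 'K', 'origin', 'rotation', 'shot'] [[397.151   0.    257.366]
 [  0.    397.151 191.049]
 [  0.      0.      1.
[... 630 characters left out ...]
 231.4]), 0.38)]
pad_face [(array([268.7, 242.9]), 0.6), (array([184.9, 231.6]), 0.55), (array([275.6, 161.4]), 0.29)]
trigger_top [(array([315. , 195.6]), 0.7)]
trigger [(array([295.4, 217.7]), 0.82), (array([268.3, 240.6]), 0.64)]
jaw []
{'time_s': 1.1, 'qpos': array([ 1.226,  0.599, -0.003,  1.599,  0.002,  0.943, -0.08 ]), 'qvel': array([ 0.002, -0.   ,  0.001, -0.   ,  0.001, -0.   , -0.001]), 'effort': array([ -0.001, -77.622,   1.564, -25.838,   0.012,   0.002,   0.   ]), 'ee_pos': array([ 0.192, -0.699,  0.231]), 'eef_rot': array([-3.142,  0.   ,  0.268]), 'ft_force': array([ 0.048, -0.672,  0.898]), 'ft_torque': array([0.024, 0.002, 0.026]), 'finger_gap': 0.08556787730767021} 0.0187
```

View pics/top0.png

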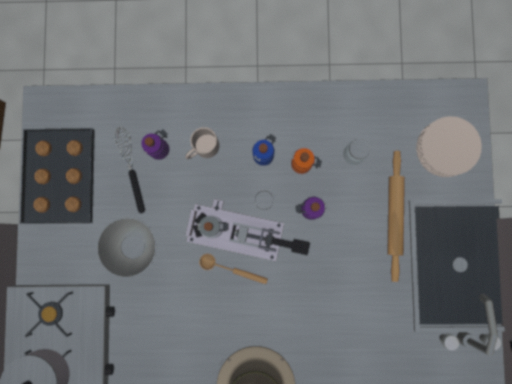

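View pics/side0.png

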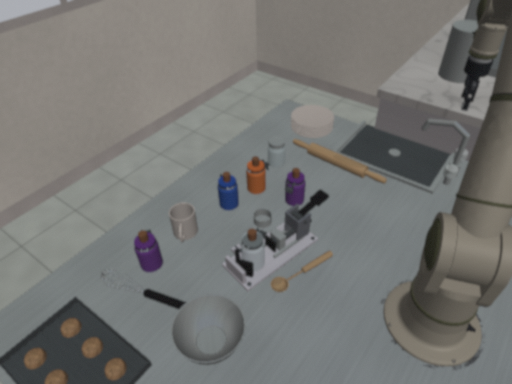

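```bash
python3 - <<'E'
import cv2
t=cv2.imread('pics/top0.png');s=cv2.imread('pics/side0.png')
cv2.imwrite('pics/top0c.png',cv2.resize(t[160:290,170:370],None,fx=4,fy=4,interpolation=cv2.INTER_CUBIC))
cv2.imwrite('pics/side0c.png',cv2.resize(s[150:300,190:390],None,fx=4,fy=4,interpolation=cv2.INTER_CUBIC))
E
sed -i "s/np.array(p\['rotation'\])/Rm(p)/g" h.py
cat >> h.py <<'E'
from scipy.spatial.transform import Rotation
def Rm(p):
    return Rotation.from_euler('xyz',np.array(p['rotation'])).as_matrix()
E
```

```text
(no output)
```

View pics/top0c.png

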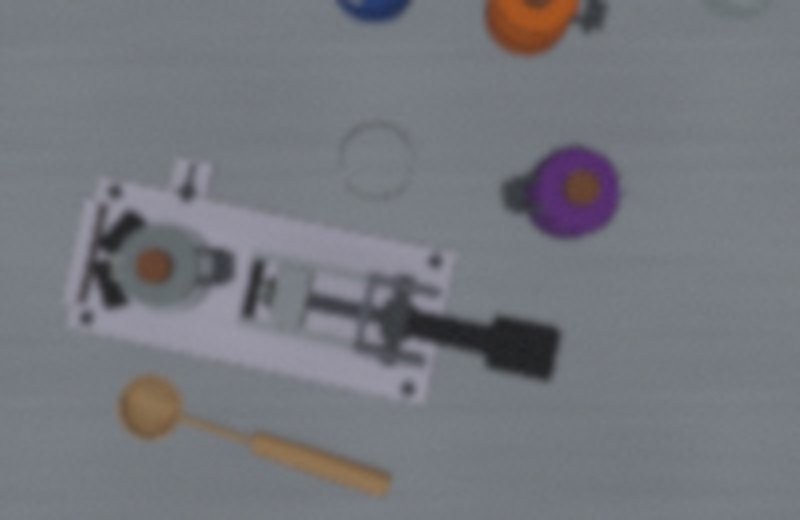

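View pics/side0c.png

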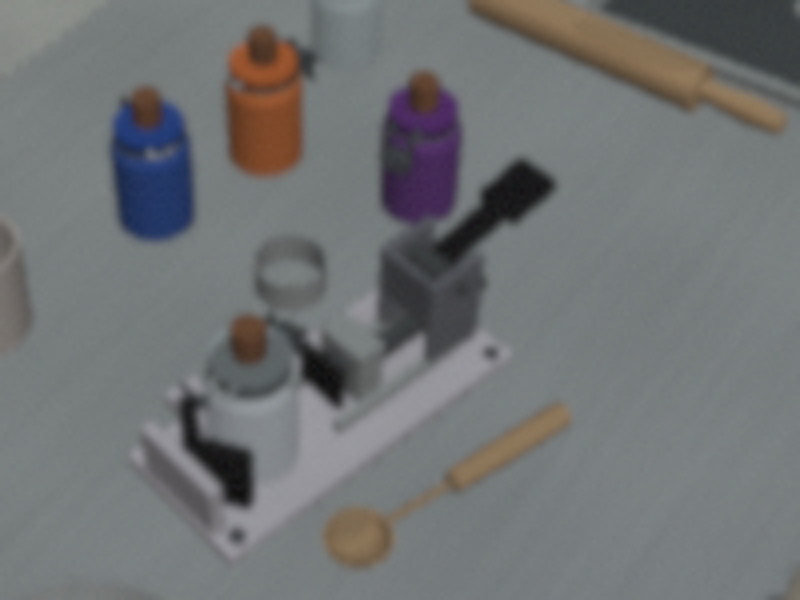

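The meant jar is the clear grey one standing in the clamp (top ≈ (208,227), side ≈ (251,235)). The blue, orange and two purple ones are look-alikes. Its clip points right, toward the pad, and the mark is at about (217,207), "up" in the top view.

Run:
```python
from h import *
np.set_printoptions(precision=4,suppress=True)
P={n:cams.camera(n) for n in('top','side')}
t,s=P['top'],P['side']
def px(u,v): return [u/512,v/384]
def T(a,b): return tri([ray(t,px(*a)),ray(s,px(*b))])
for nm,a,b in [('mark',(218,204.8),(239,248.1)),('seat',(210.8,228.3),(251.7,263.4)),('clip',(224.8,228.8),(261.1,233.1)),('knob',(208.3,226.3),(252,235)),('trigtop',(296.8,244.6),(315,195.6)),('padface',(231.3,229.5),(268.7,242.9))]:
    print(nm,*T(a,b))
print('mark z14',atz(t,px(217.2,206.5),.014),'knob z.147',atz(t,px(208.5,226.3),.147),'knob z.135',atz(t,px(206.8,222),.135))
# bed holes from top crop /4 + (170,160)
hol=[(114,191),(435,261),(86,317),(407,387)]
H=[atz(t,px(170+u/4,160+v/4),.012)[:2] for u,v in hol]
print(H)
d=(H[1]+H[3]-H[0]-H[2])/2;print('len',np.linalg.norm(d),'-y dir deg',np.degrees(np.arctan2(d[1],d[0])))
e=(H[0]+H[1]-H[2]-H[3])/2;print(np.linalg.norm(e),np.degrees(np.arctan2(e[1],e[0])))
# side
hs=[(491,353),(237,536)]
print([atz(s,px(190+u/4,150+v/4),.012) for u,v in hs])
print('plate',atz(t,px(170+522/4,160+348/4),.113))
```

```text
mark [0.5502 0.1124 0.0107] [np.float64(0.001863750883278302), np.float64(0.0018637508832780759)]
seat [0.4796 0.1363 0.0142] [np.float64(0.0010832415931526088), np.float64(0.0010832415931525913)]
clip [0.4782 0.0861 0.1016] [np.float64(0.0032463814489307875), np.float64(0.0032463814489307767)]
knob [0.4822 0.1286 0.1305] [np.float64(0.0006005445565576549), np.float64(0.0006005445565576862)]
trigtop [ 0.4287 -0.1233  0.1157] [np.float64(0.0009285687246250643), np.float64(0.0009285687246250462)]
padface [0.4716 0.0681 0.0467] [np.float64(0.0026274200768884705), np.float64(0.002627420076888551)]
mark z14 [0.5462 0.1156 0.014 ] knob z.147 [0.4824 0.1263 0.147 ] knob z.135 [0.4949 0.1327 0.135 ]
[array([0.5431, 0.1744]), array([ 0.4859, -0.0754]), array([0.4454, 0.1961]), array([ 0.3892, -0.0524])]
len 0.25554955461714896 -y dir deg -102.8318380979979
0.09975840399279022 -12.950674434851747
[array([ 0.3864, -0.0521,  0.012 ]), array([0.4439, 0.1964, 0.012 ])]
plate [ 0.4208 -0.1344  0.113 ]
```

```bash
python3 -m handwheel '[[0.05,0.42,-0.40,-0.03,0,0,-0.6],[0.05,0.42,-0.40,-0.03,0,0,-0.6],[0.05,0.42,-0.40,-0.03,0,0,-0.6],[0.05,0.42,-0.40,-0.03,0,0,-0.6],[0.05,0.42,-0.40,-0.03,0,0,-0.6],[0.05,0.42,-0.40,-0.03,0,0,-0.6],[0.05,0.42,-0.40,-0.03,0,0,-0.6],[0.05,0.42,-0.40,-0.03,0,0,-0.6],[0.05,0.42,-0.40,-0.03,0,0,-0.6],[0.05,0.42,-0.40,-0.03,0,0,-0.6]]'
python3 - <<'E'
from h import *
np.set_printoptions(precision=3,suppress=True)
o=sensors.get_obs();print(o['qpos'],o['time_s'],o['ft_force'])
E
```

```text
time_s: 2.45
ee_pos: [0.4932, -0.1983, 0.2618]
eef_rot: [3.141, -0.002, 0.873]
ft_force: [-0.7, -0.2, 0.0]
finger_gap: 0.0501
[ 0.478  0.342 -0.266  1.996  0.12   0.817 -0.553] 2.45 [-0.682 -0.248  0.002]
```

```bash
python3 -m handwheel '[[0.05,0.183,-0.183,-0.04,0,0,0],[0.05,0.183,-0.183,-0.04,0,0,0],[0.05,0.183,-0.183,-0.04,0,0,0],[0.05,0.183,-0.183,-0.04,0,0,0],[0.05,0.183,-0.183,-0.04,0,0,0],[0.05,0.183,-0.183,-0.04,0,0,0],[0.05,0.183,-0.183,-0.04,0,0,0]]'
python3 - <<'E'
from h import *
np.set_printoptions(precision=3,suppress=True)
o=sensors.get_obs();print(o['qpos'],o['time_s'],o['ft_force'])
p=grab('wrist','w1.png');print(p['K'],p['origin'],p['rotation'])
cv2.imwrite('pics/w1b.png',cv2.resize(p['frame'],(800,600)))
import pickle;pickle.dump(p,open('w1.pkl','wb'))
for t in['mark','seat','clip','lid_knob','trigger_top','pad_face']:
        print(t,[(np.round(np.array(r['at'])*[512,384],1),round(r['conf'],2)) for r in spotter.mark_of(t,p)])
E
```

```text
time_s: 3.32
ee_pos: [0.4698, 0.0536, 0.3009]
eef_rot: [-3.142, 0.001, 0.865]
ft_force: [-1.5, 0.4, -0.7]
finger_gap: 0.0498
[ 0.073  0.23  -0.373  2.055  0.109  0.875 -1.067] 3.325 [-1.533  0.357 -0.707]
[[314.123   0.    252.29 ]
 [  0.    314.123 190.279]
 [  0.      0.      1.   ]] [0.521 0.117 0.444] [-0.323  0.001 -0.706]
mark [(array([263.4,  73.6]), 0.77)]
seat []
clip [(array([506.9, 207.4]), 0.78), (array([387.5, 242.4]), 0.57), (array([246.7, 134.2]), 0.56)]
lid_knob [(array([420.8, 278.8]), 0.76), (array([498.8,  78.4]), 0.75), (array([214.4, 102. ]), 0.62)]
trigger_top [(array([317.9, 298.4]), 0.74)]
pad_face [(array([244.3, 146.1]), 0.56)]
```

View pics/w1b.png

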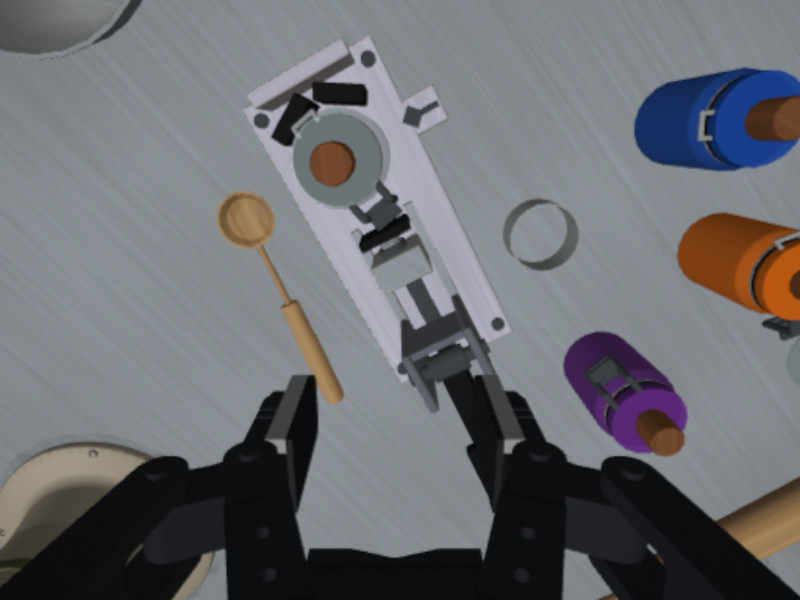

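The image shows the clear jar's knob at (332,162), the dark clip at (384,212) pointing at the pad, and the arrow mark at (418,112), all in 800-px scale. The light wire on the V side is its hinge.

Run:
```python
from h import *
import pickle
np.set_printoptions(precision=4,suppress=True)
p=pickle.load(open('w1.pkl','rb'))
def A(u,v,z): return atz(p,[u/800,v/600],z)
k=A(332,162,.147);print('knob',k)
for z in(.09,.099,.105,.115): 
    c=A(385,211,z);d=c-k;print(z,c,np.hypot(*d[:2]),np.degrees(np.arctan2(d[1],d[0])))
hol=[(368,58),(498,324),(261,121),(405,369)]
H=[A(u,v,.012) for u,v in hol];print(H)
for a,b in((0,1),(2,3),(2,0),(3,1)):
    d=H[b]-H[a];print(np.hypot(*d[:2]),np.degrees(np.arctan2(d[1],d[0])))
print('mark',A(418,113,.014))
```

```text
knob [0.483  0.1286 0.147 ]
0.09 [0.4816 0.0812 0.09  ] 0.0474770794155909 -91.77595261709779
0.099 [0.4826 0.0821 0.099 ] 0.04654654282729764 -90.56626162378576
0.105 [0.4832 0.0827 0.105 ] 0.04593809943425288 -89.73281611629211
0.115 [0.4844 0.0837 0.115 ] 0.04494640209049542 -88.29418723256619
[array([0.5419, 0.1742, 0.012 ]), array([ 0.4846, -0.0765,  0.012 ]), array([0.4431, 0.1962, 0.012 ]), array([ 0.3873, -0.0556,  0.012 ])]
0.257184640891412 -102.89356645214392
0.2579754334262496 -102.50063329139623
0.1012571125804109 -12.592901001901005
0.09949524724236064 -12.135660258075877
mark [0.546  0.1166 0.014 ]
```

```bash
cat > st.py <<'E'
from h import *
np.set_printoptions(precision=4,suppress=True)
o=sensors.get_obs();print(o['time_s'],o['qpos'],o['ee_pos'],o['eef_rot'],o['ft_force'],o['ft_torque'],o['finger_gap'])
import sys
if len(sys.argv)>2:
    R=Rotation.from_euler('xyz',o['eef_rot']).as_matrix()
    print('tool shift',R.T@(np.array([float(v) for v in sys.argv[1:4]])-o['ee_pos']))
E
python3 st.py 0.483 0.1285 0.16
```

```text
3.675 [ 0.0714  0.2299 -0.3748  2.0551  0.1089  0.8753 -1.0683] [0.4697 0.0551 0.3011] [-3.1414  0.0002  0.8669] [0.6693 0.0139 0.1959] [-0.0502  0.05   -0.0864] 0.05009281457717272
tool shift [ 0.0646 -0.0374  0.1411]
```

```bash
python3 -m handwheel '[[0.05,0.065,-0.037,0.05,0,0,0],[0.05,0.065,-0.037,0.10,0,0,0],[0.05,0.065,-0.037,0.141,0,0,0],[0.05,0.065,-0.037,0.141,0,0,0],[0.05,0.065,-0.037,0.141,0,0,0]]'
python3 st.py 0.483 0.1285 0.122
python3 - <<'E'
from h import *
np.set_printoptions(precision=4,suppress=True)
p=grab('wrist','w2.png');import pickle;pickle.dump(p,open('w2.pkl','wb'))
cv2.imwrite('pics/w2b.png',cv2.resize(p['frame'],(800,600)))
q=grab('side','s2.png');cv2.imwrite('pics/s2c.png',cv2.resize(q['frame'][130:280,170:370],None,fx=4,fy=4))
E
```

```text
time_s: 4.3
ee_pos: [0.4842, 0.1291, 0.1615]
eef_rot: [3.141, -0.001, 0.867]
ft_force: [1.1, 0.3, 0.3]
finger_gap: 0.0499
4.3 [-0.1297  0.4541 -0.3338  2.159   0.2716  0.5664 -1.3659] [0.4842 0.1291 0.1615] [ 3.141  -0.0007  0.8673] [1.0583 0.2587 0.3265] [-0.003   0.0209  0.0077] 0.049934923165255156
tool shift [-0.0012 -0.0005  0.0395]
```

View pics/w2b.png

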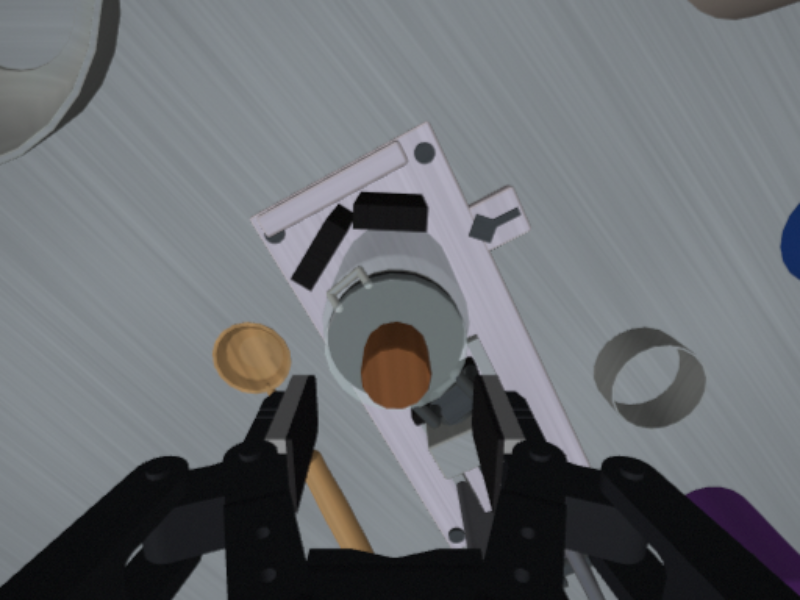

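View pics/s2c.png

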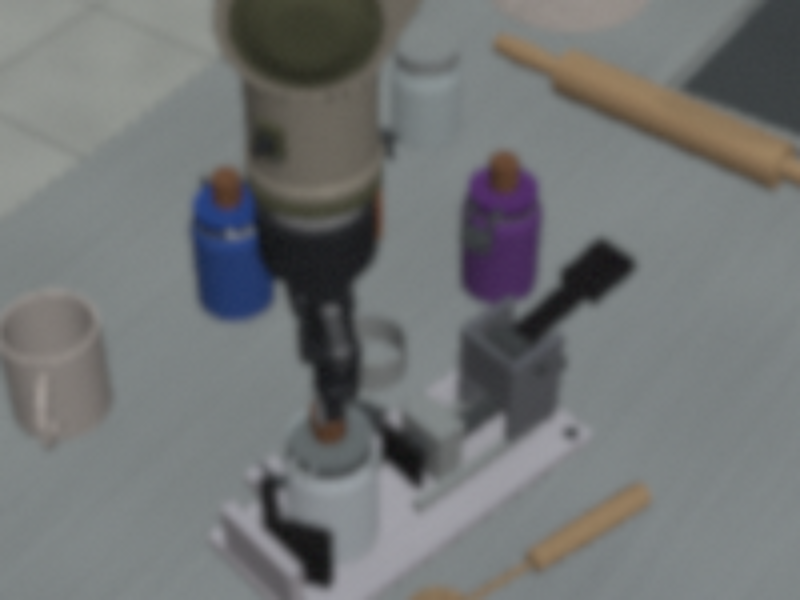

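```bash
python3 - <<'E'
from h import *
import pickle
np.set_printoptions(precision=4,suppress=True)
p=pickle.load(open('w2.pkl','rb'));p1=pickle.load(open('w1.pkl','rb'))
print(atz(p,[396/800,373/600],.147), tri([ray(p,[396/800,373/600]),ray(p1,[332/800,162/600])]))
E
python3 st.py 0.483 0.1283 0.122
```

```text
[0.4834 0.1304 0.147 ] (array([0.4824, 0.1289, 0.1434]), [np.float64(0.00021594680546679727), np.float64(0.00021594680546687588)])
4.4 [-0.1292  0.4526 -0.3339  2.159   0.272   0.5656 -1.3663] [0.4846 0.1291 0.1622] [ 3.1397 -0.0025  0.8669] [-0.5016  0.9144  0.1424] [-0.06   -0.0439 -0.0027] 0.05001452073674296
tool shift [-0.0017 -0.0008  0.0402]
```

```bash
python3 -m handwheel '[[0.05,-0.001,0,0.02,0,0,0],[0.05,-0.001,0,0.03,0,0,0],[0.05,-0.001,0,0.039,0,0,0],[0.05,-0.001,0,0.039,0,0,0]]'
python3 st.py 0.483 0.129 0.122
python3 -m handwheel '[[0.035,0,0,0,0,0,0],[0.03,0,0,0,0,0,0],[0.027,0,0,0,0,0,0],[0.0,0,0,0,0,0,0],[0.0,0,0,0,0,0,0],[0,0,0,0,0,0,0]]'
python3 st.py 0.483 0.129 0.122
```

```text
time_s: 4.9
ee_pos: [0.4828, 0.1283, 0.1212]
eef_rot: [-3.141, 0.0, 0.868]
ft_force: [-0.4, -0.1, 0.4]
finger_gap: 0.05
4.9 [-0.1642  0.5166 -0.2918  2.1952  0.3197  0.4693 -1.4098] [0.4828 0.1283 0.1212] [-3.1414  0.0004  0.8678] [-0.4012 -0.0638  0.3807] [ 0.0118 -0.025   0.0227] 0.049988529166191065
tool shift [ 0.0006 -0.0003 -0.0008]
time_s: 5.65
ee_pos: [0.4834, 0.1282, 0.1217]
eef_rot: [3.141, -0.001, 0.867]
ft_force: [0.9, -1.6, 5.1]
finger_gap: 0.0242
5.65 [-0.1638  0.5157 -0.2917  2.1946  0.32    0.4693 -1.4099] [0.4834 0.1282 0.1217] [ 3.1407 -0.0007  0.8674] [ 0.9099 -1.6001  5.0865] [-0.3559 -0.1236  0.0241] 0.02416973020025992
tool shift [ 0.0003 -0.0008 -0.0003]
```

```bash
python3 -m handwheel '[[0,0,0,0,0,0,-0.03],[0,0,0,0,0,0,-0.1],[0,0,0,0,0,0,-0.18],[0,0,0,0,0,0,-0.26],[0,0,0,0,0,0,-0.34],[0,0,0,0,0,0,-0.42],[0,0,0,0,0,0,-0.5],[0,0,0,0,0,0,-0.56],[0,0,0,0,0,0,-0.6],[0,0,0,0,0,0,-0.6]]'
python3 st.py 0.483 0.129 0.122
python3 - <<'E'
from h import *
q=grab('side','s3.png');cv2.imwrite('pics/s3c.png',cv2.resize(q['frame'][130:280,170:370],None,fx=4,fy=4))
q=grab('wrist','w3.png')
E
```

```text
time_s: 6.9
ee_pos: [0.483, 0.1289, 0.1217]
eef_rot: [3.141, -0.001, 1.469]
ft_force: [-1.5, 0.7, 7.1]
finger_gap: 0.0239
6.9 [-0.0427  0.5377 -0.4645  2.1873  0.4844  0.5143 -0.9802] [0.483  0.1289 0.1217] [ 3.1411 -0.0007  1.4693] [-1.4657  0.6701  7.1475] [0.141  0.3591 0.0462] 0.023936297671463148
tool shift [ 0.0001  0.     -0.0003]
```

View pics/s3c.png

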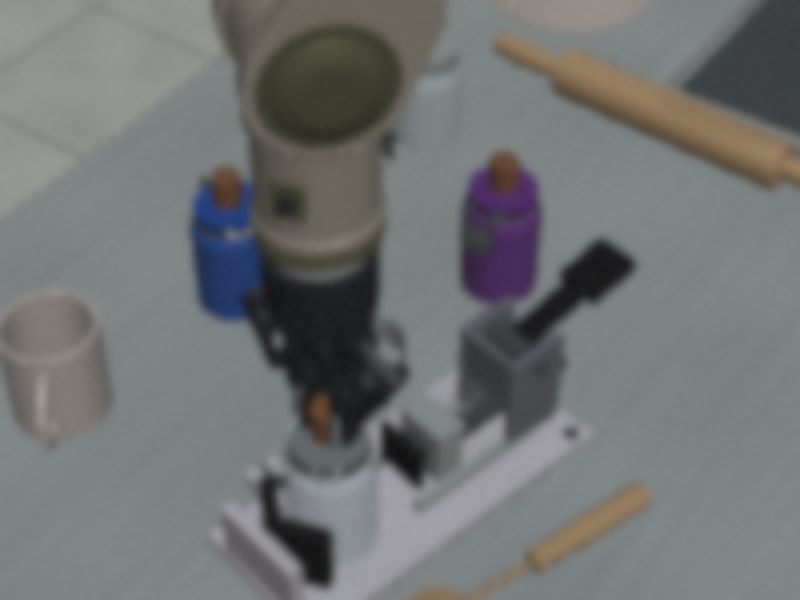

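View pics/w3.png

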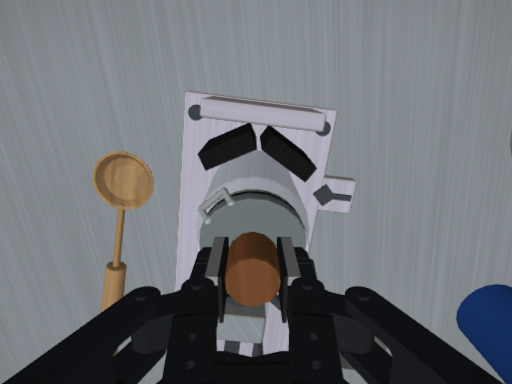

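The hinge loop keeps its place in the wrist frame, so the jar turns with the gripper. I'll turn it the rest of the way.

```bash
python3 -m handwheel '[[0,0,0,0,0,0,-0.03],[0,0,0,0,0,0,-0.1],[0,0,0,0,0,0,-0.18],[0,0,0,0,0,0,-0.26],[0,0,0,0,0,0,-0.34],[0,0,0,0,0,0,-0.42],[0,0,0,0,0,0,-0.5],[0,0,0,0,0,0,-0.58],[0,0,0,0,0,0,-0.66],[0,0,0,0,0,0,-0.72],[0,0,0,0,0,0,-0.75],[0,0,0,0,0,0,-0.75]]'
python3 st.py 0.483 0.129 0.122
python3 - <<'E'
from h import *
q=grab('side','s4.png');cv2.imwrite('pics/s4c.png',cv2.resize(q['frame'][130:280,170:370],None,fx=4,fy=4))
q=grab('wrist','w4.png')
E
```

```text
time_s: 8.5
ee_pos: [0.483, 0.1287, 0.1217]
eef_rot: [3.141, 0.0, 2.219]
ft_force: [-1.2, -0.3, 7.5]
finger_gap: 0.0241
8.5 [ 0.1004  0.5817 -0.6756  2.1788  0.6625  0.5926 -0.4155] [0.483  0.1287 0.1217] [3.141  0.0001 2.219 ] [-1.18   -0.2823  7.5234] [-0.0796  0.3303 -0.0107] 0.024135569562934292
tool shift [ 0.0002  0.0002 -0.0003]
```

View pics/s4c.png

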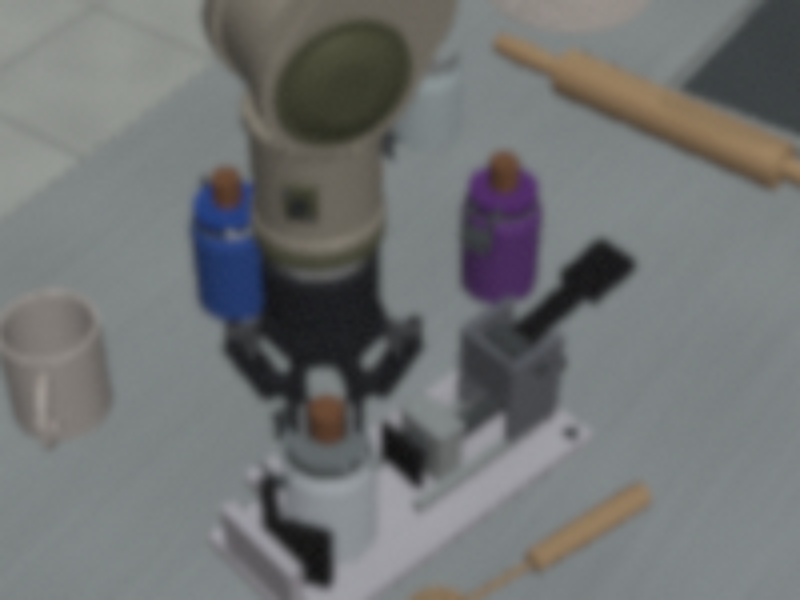

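View pics/w4.png

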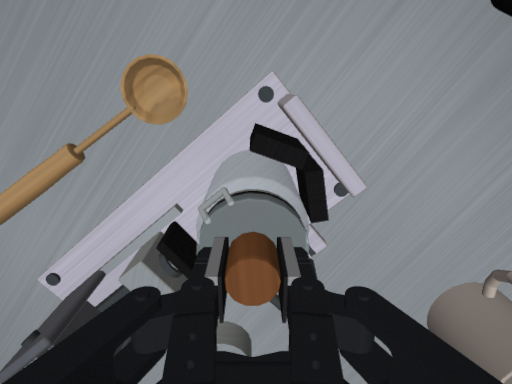

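```bash
python3 -m handwheel '[[0.03,0,0,0,0,0,0],[0.05,0,0,0,0,0,0],[0.05,0,0,0,0,0,0],[0.05,0,0,-0.03,0,0,0],[0.05,0,0,-0.08,0,0,0],[0.05,0.03,0,-0.13,0,0,0],[0.05,-0.05,0,-0.17,0,0,0],[0.05,-0.05,0,-0.17,0,0,0],[0.05,-0.05,0,-0.17,0,0,0],[0.05,-0.05,0,-0.17,0,0,0]]'
python3 st.py 0.483 0.129 0.122
python3 - <<'E'
from h import *
import pickle
q=grab('wrist','w5.png');pickle.dump(q,open('w5.pkl','wb'))
cv2.imwrite('pics/w5b.png',cv2.resize(q['frame'],(800,600)))
E
```

```text
time_s: 9.85
ee_pos: [0.5122, 0.089, 0.2908]
eef_rot: [-3.141, -0.001, 2.218]
ft_force: [-0.7, 0.6, 0.1]
finger_gap: 0.0502
9.85 [ 0.3704  0.3967 -0.8787  1.9578  0.3718  0.957  -0.042 ] [0.5122 0.089  0.2908] [-3.1409 -0.0006  2.2184] [-0.6923  0.6049  0.0725] [ 0.0193 -0.0412 -0.0286] 0.050177976242826966
tool shift [0.0494 0.001  0.1688]
```

View pics/w5b.png

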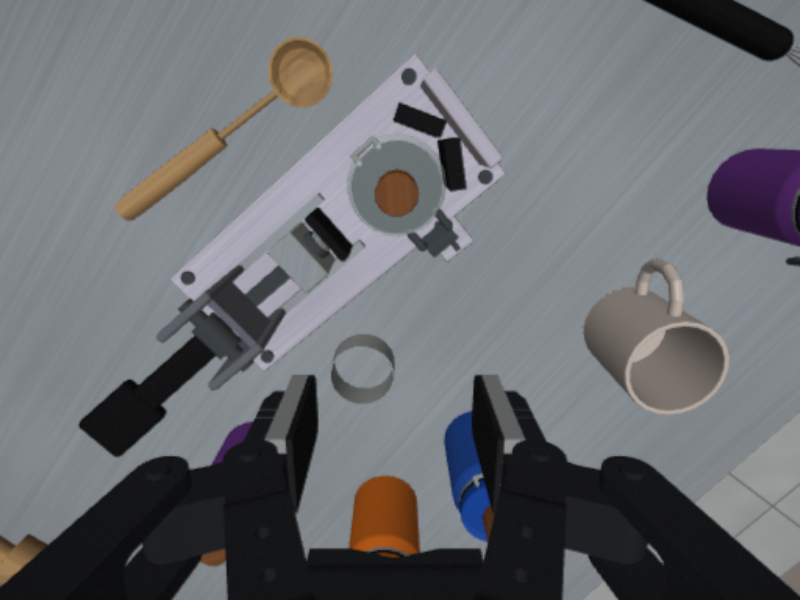

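The clip (440,236) now sits over the mark tongue (455,243), with the knob at (397,193). I'll measure the angle.

Run:
```python
from h import *
import pickle
np.set_printoptions(precision=4,suppress=True)
p=pickle.load(open('w5.pkl','rb'))
cv2.imwrite('pics/w5c.png',cv2.resize(p['frame'][20:190,90:330],None,fx=3.3,fy=3.3,interpolation=cv2.INTER_CUBIC))
def A(u,v,z): return atz(p,[u/800,v/600],z)
k=A(397,193,.147);print('knob',k)
for z in(.099,.105,.115):
    c=A(440,236,z);d=c-k;print(z,np.hypot(*d[:2]),np.degrees(np.arctan2(d[1],d[0])))
# hinge, opposite
print('hinge',[np.degrees(np.arctan2(*(k-A(365,152,z))[1::-1])) for z in(.09,.1)])
H=[A(u,v,.012) for u,v in[(409,76),(485,177),(188,278),(267,356)]]
for a,b in((0,1),(2,3),(0,2),(1,3)):
    d=H[b]-H[a];print(np.hypot(*d[:2]),np.degrees(np.arctan2(d[1],d[0])))
```

```text
knob [0.4823 0.1305 0.147 ]
0.099 0.04565039693342607 -11.997795819120713
0.105 0.04439584284608833 -11.537056386695165
0.115 0.04231180289875064 -10.708546654447868
hinge [np.float64(-7.236192165702105), np.float64(-8.465277046156498)]
0.10080502769322547 -13.230612478814209
0.10005947231609405 -12.773316212008607
0.25680570421664567 -102.75338170788642
0.25600197229116267 -102.91946337964357
```

View pics/w5c.png

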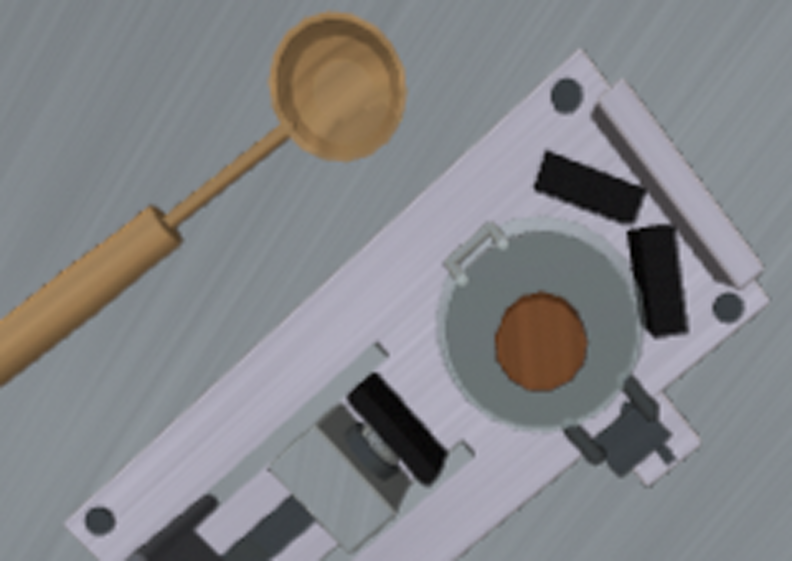

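```bash
python3 - <<'E'
from h import *
import pickle
np.set_printoptions(precision=4,suppress=True)
p=pickle.load(open('w5.pkl','rb'))
print(atz(p,[122/800,417/600],.113))
E
python3 st.py 0.423 -0.135 0.2
```

```text
[ 0.42   -0.1286  0.113 ]
9.9 [ 0.3698  0.3968 -0.8788  1.958   0.3719  0.9571 -0.0419] [0.512  0.0892 0.2907] [-3.1407 -0.0007  2.2192] [-0.9181 -0.4891  0.6554] [0.0086 0.0348 0.0096] 0.05040746861292192
tool shift [-0.125  -0.2063  0.0908]
```

```bash
python3 -m handwheel '[[0.0,-0.04,-0.06,0,0,0,0.15],[0,-0.07,-0.11,0.02,0,0,0.32],[0,-0.1,-0.16,0.04,0,0,0.5],[0,-0.125,-0.206,0.06,0,0,0.68],[0,-0.125,-0.206,0.09,0,0,0.87],[0,-0.125,-0.206,0.09,0,0,0.87],[0,-0.125,-0.206,0.09,0,0,0.87],[0,-0.125,-0.206,0.09,0,0,0.87]]'
python3 st.py 0.422 -0.134 0.12
python3 - <<'E'
from h import *
import pickle
np.set_printoptions(precision=4,suppress=True)
q=grab('wrist','w6.png');pickle.dump(q,open('w6.pkl','wb'))
s=grab('side','s6.png');cv2.imwrite('pics/s6c.png',cv2.resize(s['frame'][130:280,200:400],None,fx=4,fy=4))
cv2.imwrite('pics/w6b.png',cv2.resize(q['frame'],(800,600)))
E
```

```text
time_s: 10.9
ee_pos: [0.4249, -0.1344, 0.2022]
eef_rot: [3.14, -0.0, 1.353]
ft_force: [-0.7, 1.5, 1.2]
finger_gap: 0.0001
10.9 [ 0.6336  0.3621 -0.5883  2.2228  0.3358  0.6393 -0.4152] [ 0.4249 -0.1344  0.2022] [ 3.1401 -0.0002  1.3526] [-0.7046  1.5146  1.2295] [ 0.023  -0.0182  0.0265] 6.08273232924121e-05
tool shift [-0.0003 -0.003   0.0822]
```

View pics/w6b.png

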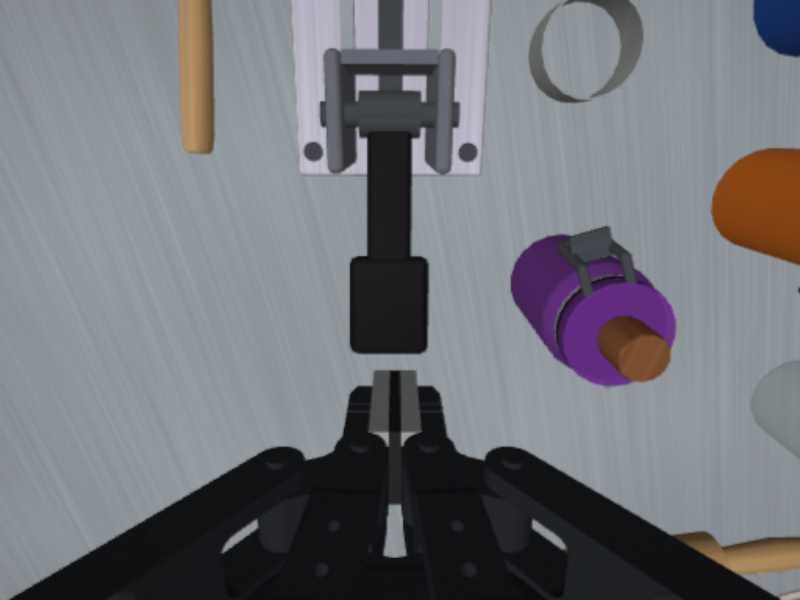

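View pics/s6c.png

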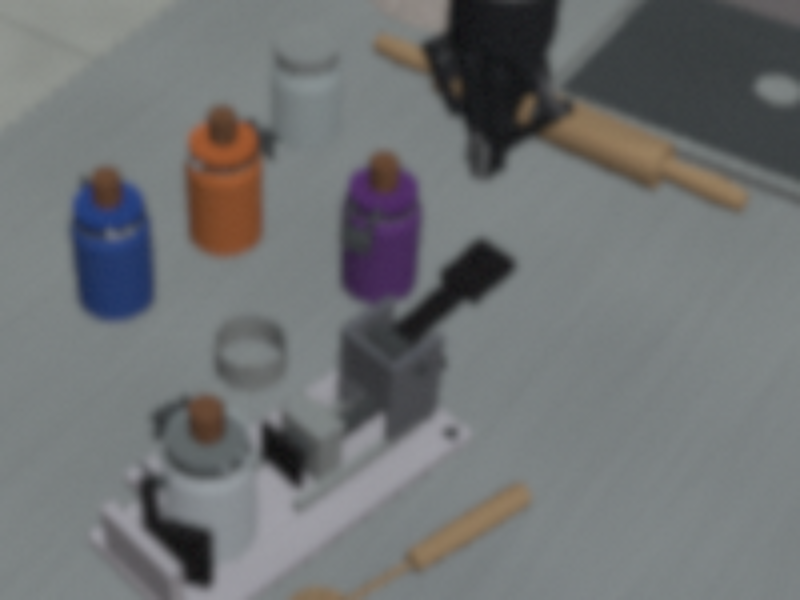

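```bash
cat >> h.py <<'E'
YAW=np.radians(-12.8);O=np.array([.4828,.1312,0])
C=np.array([[np.cos(YAW),-np.sin(YAW),0],[np.sin(YAW),np.cos(YAW),0],[0,0,1]])
def clamp(X): return (C.T@(np.array(X)-O))*1000
E
python3 - <<'E'
from h import *
import pickle
np.set_printoptions(precision=1,suppress=True)
p=pickle.load(open('w5.pkl','rb'))
def c(u,v,z): return clamp(atz(p,[(90+u/3.3)/512,(20+v/3.3)/384],z))
print('pad front',c(375,373,.065),c(447,455,.065),'pad back',c(350,396,.065),c(428,485,.065))
print('jaw front top',c(343,407,.068),c(408,483,.068)," jaw back",c(272,467,.068),c(348,550,.068))
print('knob',c(541,342,.147),'holes',[c(u,v,.012) for u,v in((566,95),(728,307),(99,520))],'mark',clamp([.546,.1166,.014]))
p=pickle.load(open('w6.pkl','rb'))
print('plate',[clamp(atz(p,[u/800,v/600],z)) for u,v,z in((389,258,.118),(389,343,.107),(389,302,.113))],'tcp',clamp(sensors.get_obs()['ee_pos']))
E
```

```text
pad front [-22.8 -58.4  65. ] [ 15.6 -58.6  65. ] pad back [-22.6 -70.8  65. ] [ 19.5 -71.4  65. ]
jaw front top [-21.4 -74.7  68. ] [ 13.9 -75.7  68. ]  jaw back [ -22.1 -109.3   68. ] [  18.5 -109.9   68. ]
knob [ -0.3  -0.9 147. ] holes [array([-52.2,  55.3,  12. ]), array([48.6, 55.3, 12. ]), array([ -52.5, -201.1,   12. ])] mark [64.9 -0.2 14. ]
plate [array([  -1.9, -245.5,  118. ]), array([  -1.9, -294.3,  107. ]), array([  -1.9, -269.3,  113. ])] tcp [   2.2 -272.4  202. ]
```

```bash
python3 -m handwheel '[[0,0,-0.003,0.04,0,0,0],[0,0,-0.003,0.08,0,0,0],[0,0,-0.003,0.085,0,0,0],[0,0,-0.003,0.09,0,0,0],[0,0,-0.003,0.095,0,0,0],[0,0,-0.003,0.100,0,0,0],[0,0,-0.003,0.100,0,0,0]]'
python3 st.py 0.422 -0.134 0.08
```

```text
time_s: 11.88
ee_pos: [0.4214, -0.1355, 0.1021]
eef_rot: [3.14, 0.001, 1.347]
ft_force: [-1.4, -2.8, 4.6]
finger_gap: 0.0
11.875 [ 0.4736  0.5212 -0.4037  2.3284  0.5595  0.3797 -0.6314] [ 0.4214 -0.1355  0.1021] [3.1401 0.001  1.3472] [-1.423  -2.8286  4.576 ] [-0.6013  0.3107 -0.028 ] 3.657933292762129e-06
tool shift [0.0016 0.0002 0.0221]
```

```bash
python3 -m handwheel '[[0,0,0,0.005,0,0,0],[0,0,0,0.01,0,0,0],[0,0,0,0.015,0,0,0],[0,0,0,0.02,0,0,0],[0,0,0,0.025,0,0,0],[0,0,0,0.028,0,0,0],[0,0,0,0.028,0,0,0]]'
python3 st.py 0.422 -0.134 0.113
python3 - <<'E'
from h import *
s=grab('side','s7.png');cv2.imwrite('pics/s7c.png',cv2.resize(s['frame'][160:310,190:390],None,fx=4,fy=4,interpolation=cv2.INTER_CUBIC))
E
```

```text
time_s: 12.75
ee_pos: [0.4216, -0.1353, 0.074]
eef_rot: [3.14, 0.001, 1.347]
ft_force: [-1.0, -2.9, 5.4]
finger_gap: -0.0004
12.75 [ 0.4102  0.5706 -0.3211  2.3501  0.6257  0.2967 -0.6908] [ 0.4216 -0.1353  0.074 ] [3.1401 0.0006 1.3472] [-0.9661 -2.9461  5.3772] [-0.5481  0.262   0.0026] -0.0003538659868851614
tool shift [ 0.0013  0.0001 -0.039 ]
```

View pics/s7c.png

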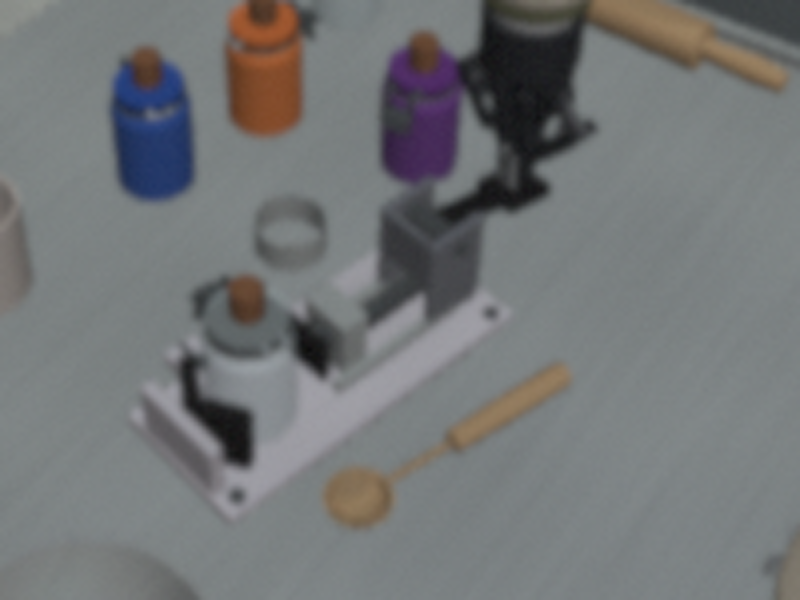

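```bash
python3 -m handwheel '[[0,0,0,-0.02,0,0,0],[0,0,0,-0.05,0,0,0],[0,0.03,0,-0.1,0,0,0],[0,0.08,0,-0.15,0,0,0],[0,0.13,0,-0.18,0,0,0],[0,0.13,0,-0.18,0,0,0],[0,0.13,0,-0.18,0,0,0]]'
python3 st.py 0.422 -0.134 0.113
python3 - <<'E'
from h import *
import pickle
q=grab('wrist','w8.png');pickle.dump(q,open('w8.pkl','wb'))
cv2.imwrite('pics/w8b.png',cv2.resize(q['frame'],(800,600)))
cv2.imwrite('pics/w8c.png',cv2.resize(q['frame'][0:190,140:380],None,fx=3.3,fy=3.1,interpolation=cv2.INTER_CUBIC))
E
```

```text
time_s: 13.68
ee_pos: [0.4497, -0.0081, 0.2536]
eef_rot: [3.141, 0.0, 1.349]
ft_force: [-0.8, -0.8, -0.2]
finger_gap: 0.0001
13.675 [ 0.4238  0.298  -0.6655  2.1504  0.2641  0.7711 -0.6336] [ 0.4497 -0.0081  0.2536] [3.1407 0.0003 1.3486] [-0.8263 -0.8331 -0.2033] [ 0.0479 -0.0039  0.0034] 8.057708122224013e-05
tool shift [-0.1289  0.0006  0.1406]
```

View pics/w8b.png

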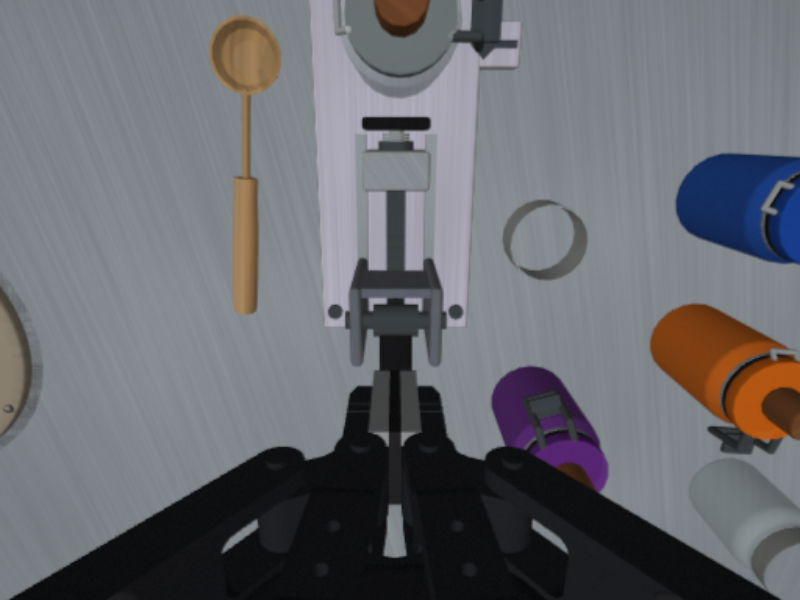

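```bash
cat > pad.py <<'E'
from h import *
import pickle,sys
np.set_printoptions(precision=1,suppress=True)
p=pickle.load(open(sys.argv[1],'rb'))
def c(u,v,z): return clamp(atz(p,[u/800,v/600],z))
g=cv2.cvtColor(p['frame'],cv2.COLOR_BGR2GRAY).astype(float)
a=int(sys.argv[2])
prof=g[:,a-4:a+5].mean(1);lo,hi=int(sys.argv[3]),int(sys.argv[4])
print([(i,int(prof[i])) for i in range(lo,hi)])
for s in sys.argv[5:]:
    u,v,z=map(float,s.split(','));print(s,c(u,v,z))
E
python3 pad.py w8.pkl 238 55 125 397,117,.065 397,129,.065 397,151,.068 397,190,.068 335,311,.012 456,311,.012
```

```text
[(55, 134), (56, 139), (57, 147), (58, 154), (59, 165), (60, 169), (61, 170), (62, 170), (63, 170), (64, 170), (65, 170), (66, 170), (67, 170), (68, 170), (69, 170), (70, 170), (71, 170), (72, 171), (73, 169), (74, 146), (75, 29), (76, 20), (77, 20), (78, 20), (79, 21), (80, 21), (81, 20), (82, 31), (83, 99), (84, 171), (85, 170), (86, 167), (87, 167), (88, 167), (89, 166), (90, 162), (91, 158), (92, 158), (93, 157), (94, 153), (95, 128), (96, 83), (97, 115), (98, 135), (99, 139), (100, 139), (101, 139), (102, 139), (103, 138), (104, 138), (105, 138), (106, 138), (107, 138), (108, 138), (109, 138), (110, 139), (111, 139), (112, 139), (113, 139), (114, 139), (115, 139), (116, 139), (117, 139), (118, 140), (119, 141), (120, 137), (121, 120), (122, 128), (123, 161), (124, 161)]
397,117,.065 [ -1.5 -50.6  65. ]
397,129,.065 [ -1.5 -57.8  65. ]
397,151,.068 [ -1.5 -71.2  68. ]
397,190,.068 [ -1.4 -95.8  68. ]
335,311,.012 [ -52.6 -201.    12. ]
456,311,.012 [  48.3 -200.9   12. ]
```

Pad face is at y ≈ −50.6 mm and the jaw front at −71.2, so jaw travel is about 25.5 mm with the pad free. On to the second full stroke.

```bash
python3 st.py 0.4215 -0.135 0.12; python3 -m handwheel '[[0,-0.06,0,0.02,0,0,0],[0,-0.11,0,0.06,0,0,0],[0,-0.13,0,0.10,0,0,0],[0,-0.13,0,0.13,0,0,0],[0,-0.13,0,0.14,0,0,0],[0,-0.13,0,0.145,0,0,0],[0,-0.13,0,0.15,0,0,0],[0,-0.13,0,0.155,0,0,0],[0,-0.13,0,0.16,0,0,0],[0,-0.13,0,0.165,0,0,0],[0,-0.13,0,0.17,0,0,0],[0,-0.13,0,0.175,0,0,0],[0,-0.13,0,0.18,0,0,0],[0,-0.13,0,0.18,0,0,0]]'
python3 st.py 0.4215 -0.135 0.073
```

```text
13.725 [ 0.4245  0.2989 -0.6647  2.151   0.2643  0.771  -0.6336] [ 0.4493 -0.0088  0.253 ] [-3.1411  0.0007  1.3473] [-0.1873 -0.1832 -0.5443] [ 0.0288 -0.0112 -0.0493] 0.0001652672216148183
tool shift [-0.1291  0.0009  0.133 ]
time_s: 15.48
ee_pos: [0.4212, -0.1353, 0.0741]
eef_rot: [3.141, 0.001, 1.348]
ft_force: [-2.3, -2.1, 7.3]
finger_gap: 0.0003
15.475 [ 0.4138  0.571  -0.3267  2.3504  0.6338  0.2995 -0.6991] [ 0.4212 -0.1353  0.0741] [3.1407 0.0012 1.3477] [-2.2908 -2.0517  7.2919] [-0.4918  0.4778  0.0038] 0.0002963336103403343
tool shift [0.0003 0.0003 0.0011]
```

```bash
python3 -m handwheel '[[0,0,0,0.0015,0,0,0],[0,0,0,0.0015,0,0,0]]'; python3 -m handwheel '[[0,0,0,-0.02,0,0,0],[0,0,0,-0.05,0,0,0],[0,0.03,0,-0.1,0,0,0],[0,0.08,0,-0.15,0,0,0],[0,0.13,0,-0.18,0,0,0],[0,0.13,0,-0.18,0,0,0],[0,0.13,0,-0.18,0,0,0]]'
python3 - <<'E'
from h import *
import pickle
q=grab('wrist','w9.png');pickle.dump(q,open('w9.pkl','wb'))
cv2.imwrite('pics/w9b.png',cv2.resize(q['frame'],(800,600)))
E
```

```text
time_s: 15.72
ee_pos: [0.4212, -0.1351, 0.0728]
eef_rot: [3.14, 0.001, 1.348]
ft_force: [-2.7, -1.9, 7.0]
finger_gap: 0.0004
time_s: 16.6
ee_pos: [0.4496, -0.0081, 0.2522]
eef_rot: [3.141, 0.0, 1.349]
ft_force: [-0.7, 0.7, -0.6]
finger_gap: -0.0001
```

View pics/w9b.png

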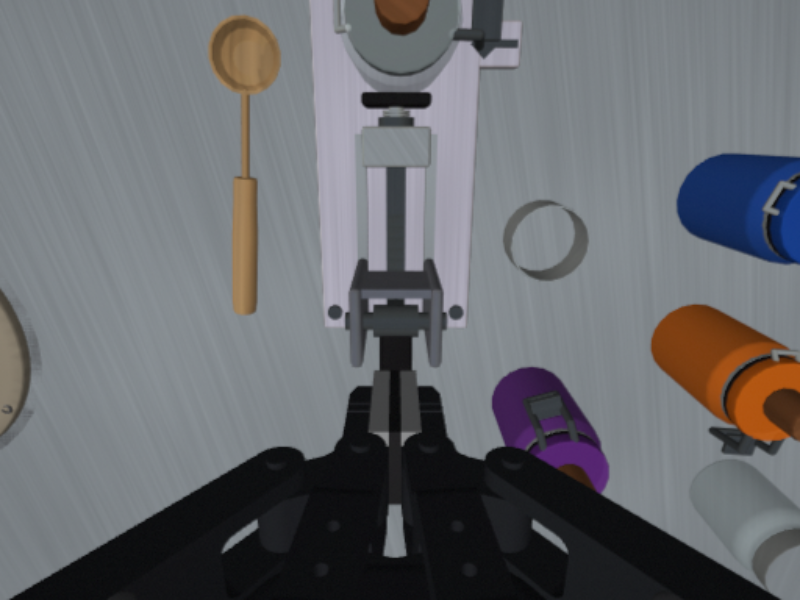

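```bash
python3 pad.py w9.pkl 238 52 85 397,92.5,.065 397,105,.065 397,127,.068 397,117,.065 397,166,.068 335,311,.012; python3 st.py 0.4215 -0.135 0.12
```

```text
[(52, 120), (53, 125), (54, 132), (55, 138), (56, 144), (57, 151), (58, 143), (59, 36), (60, 19), (61, 20), (62, 20), (63, 20), (64, 21), (65, 20), (66, 17), (67, 10), (68, 31), (69, 102), (70, 170), (71, 171), (72, 170), (73, 171), (74, 170), (75, 163), (76, 160), (77, 160), (78, 160), (79, 159), (80, 148), (81, 123), (82, 135), (83, 138), (84, 138)]
397,92.5,.065 [ -1.6 -36.4  65. ]
397,105,.065 [ -1.6 -43.6  65. ]
397,127,.068 [ -1.6 -56.7  68. ]
397,117,.065 [ -1.6 -50.7  65. ]
397,166,.068 [ -1.5 -80.5  68. ]
335,311,.012 [ -52.4 -200.5   12. ]
16.65 [ 0.4285  0.3021 -0.6712  2.1527  0.2703  0.7687 -0.6402] [ 0.4492 -0.0088  0.2515] [-3.1411  0.0009  1.3475] [-0.1135 -0.787  -1.049 ] [-0.0393 -0.0164 -0.0168] -9.375863376200852e-05
tool shift [-0.1291  0.001   0.1316]
```

```bash
python3 - <<'E'
from h import *
import pickle
pickle.dump([grab('side','s9_%d.png'%i) for i in range(3)],open('s9.pkl','wb'))
pickle.dump([grab('top','t9_%d.png'%i) for i in range(2)],open('t9.pkl','wb'))
E
python3 -m handwheel '[[0,-0.06,0,0.02,0,0,0],[0,-0.11,0,0.06,0,0,0],[0,-0.13,0,0.10,0,0,0],[0,-0.13,0,0.13,0,0,0],[0,-0.13,0,0.135,0,0,0],[0,-0.13,0,0.14,0,0,0],[0,-0.13,0,0.145,0,0,0],[0,-0.13,0,0.15,0,0,0],[0,-0.13,0,0.153,0,0,0],[0,-0.13,0,0.156,0,0,0],[0,-0.13,0,0.156,0,0,0]]'
python3 st.py 0.4215 -0.135 0.083;python3 st.py 0.4215 -0.135 0.083
```

```text
time_s: 18.27
ee_pos: [0.4212, -0.1358, 0.097]
eef_rot: [3.14, 0.002, 1.347]
ft_force: [-2.2, -5.1, 7.4]
finger_gap: -0.0003
18.275 [ 0.4708  0.5315 -0.4012  2.3322  0.5869  0.3699 -0.6583] [ 0.4212 -0.1358  0.097 ] [3.1404 0.0022 1.3471] [-2.1777 -5.0594  7.4101] [-1.1036  0.4946 -0.027 ] -0.00027712557984711767
tool shift [0.0009 0.0001 0.014 ]
18.275 [ 0.4708  0.5315 -0.4012  2.3322  0.5869  0.3699 -0.6583] [ 0.4212 -0.1358  0.097 ] [3.1404 0.0022 1.3471] [-2.1777 -5.0594  7.4101] [-1.1036  0.4946 -0.027 ] -0.00027712557984711767
tool shift [0.0009 0.0001 0.014 ]
```

```bash
cat > sq.py <<'E'
from h import *
import pickle,sys
np.set_printoptions(precision=2,suppress=True)
t=sys.argv[1]
S=[grab('side','s%s_%d.png'%(t,i)) for i in range(3)];pickle.dump(S,open('s%s.pkl'%t,'wb'))
o=sensors.get_obs();print(o['time_s'],o['ee_pos'],o['ft_force'])
def mean(S): return np.mean([cv2.cvtColor(s['frame'],cv2.COLOR_BGR2GRAY).astype(float) for s in S],0)
# profile along the jaw axis at z=68/65mm, averaged over x -15..15
def W(c): return C@(np.array(c)/1000)+O
def prof(S,z):
    g=mean(S).astype(np.float32);ys=np.arange(-115,-20,1.0)
    out=[]
    for y in ys:
        P=np.array([proj(S[0],W([x-1.8,y,z])) for x in np.linspace(-14,14,15)],np.float32)
        out.append(cv2.remap(g,P[:,0][None],P[:,1][None],cv2.INTER_CUBIC).mean())
    return ys,np.array(out)
for n in sys.argv[1:]:
    ys,a=prof(pickle.load(open('s%s.pkl'%n,'rb')),68)
    print(n);print(' '.join('%d:%d'%(y,v) for y,v in zip(ys[::2],a[::2])))
g=mean(S).astype(np.uint8)
cv2.imwrite('pics/sq%s.png'%t,cv2.resize(g[215:275,225:325],None,fx=8,fy=8,interpolation=cv2.INTER_CUBIC))
E
python3 sq.py 10 9
```

```text
18.425 [ 0.42 -0.14  0.1 ] [-2.44 -4.44  6.73]
10
-115:129 -113:130 -111:130 -109:129 -107:129 -105:130 -103:130 -101:130 -99:130 -97:130 -95:130 -93:130 -91:130 -89:131 -87:131 -85:132 -83:131 -81:131 -79:131 -77:131 -75:131 -73:131 -71:131 -69:131 -67:130 -65:130 -63:130 -61:130 -59:130 -57:129 -55:128 -53:125 -51:118 -49:106 -47:93 -45:83 -43:77 -41:75 -39:73 -37:72 -35:74 -33:78 -31:83 -29:89 -27:91 -25:92 -23:92 -21:92
9
-115:130 -113:130 -111:130 -109:130 -107:130 -105:130 -103:130 -101:131 -99:131 -97:131 -95:131 -93:131 -91:131 -89:131 -87:131 -85:131 -83:131 -81:130 -79:130 -77:130 -75:130 -73:130 -71:130 -69:130 -67:130 -65:130 -63:130 -61:129 -59:125 -57:118 -55:107 -53:93 -51:82 -49:76 -47:73 -45:72 -43:71 -41:72 -39:74 -37:79 -35:84 -33:90 -31:92 -29:93 -27:92 -25:92 -23:93 -21:96
```

View pics/sq10.png

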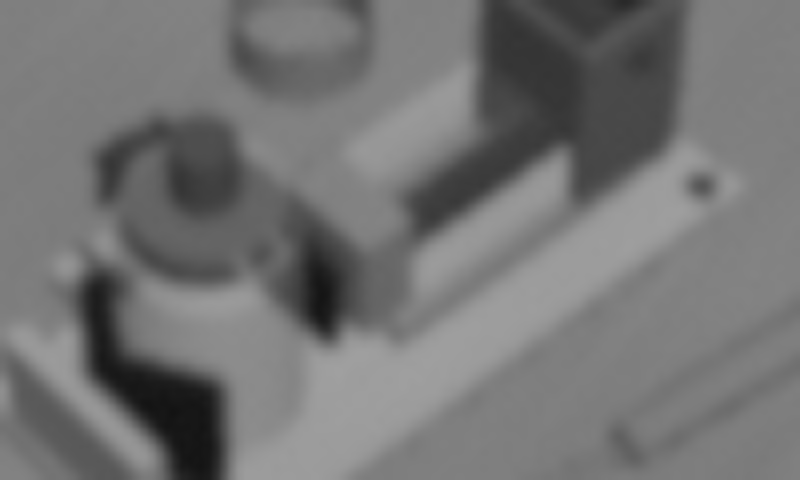

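Between shots 9 and 10 the jaw's front edge advanced 5.7 mm (−54.7 → −49), as the plate angle predicts, so travel is about 46 mm. I'll keep pressing in small steps.

```bash
python3 -m handwheel '[[0,0,0,0.003,0,0,0],[0,0,0,0.006,0,0,0],[0,0,0,0.009,0,0,0],[0,0,0,0.009,0,0,0]]'
python3 sq.py 11 10 9
```

```text
time_s: 18.92
ee_pos: [0.421, -0.1365, 0.0882]
eef_rot: [3.14, 0.003, 1.346]
ft_force: [-3.2, -7.5, 10.4]
finger_gap: 0.0
19.075 [ 0.42 -0.14  0.09] [-2.88 -7.05 10.04]
11
-115:129 -113:130 -111:130 -109:129 -107:129 -105:129 -103:130 -101:130 -99:130 -97:130 -95:130 -93:130 -91:131 -89:131 -87:132 -85:132 -83:131 -81:131 -79:131 -77:131 -75:131 -73:131 -71:131 -69:131 -67:130 -65:130 -63:130 -61:130 -59:130 -57:130 -55:130 -53:129 -51:127 -49:123 -47:113 -45:101 -43:90 -41:81 -39:77 -37:75 -35:75 -33:78 -31:83 -29:89 -27:92 -25:92 -23:92 -21:92
10
-115:129 -113:130 -111:130 -109:129 -107:129 -105:130 -103:130 -101:130 -99:130 -97:130 -95:130 -93:130 -91:130 -89:131 -87:131 -85:132 -83:131 -81:131 -79:131 -77:131 -75:131 -73:131 -71:131 -69:131 -67:130 -65:130 -63:130 -61:130 -59:130 -57:129 -55:128 -53:125 -51:118 -49:106 -47:93 -45:83 -43:77 -41:75 -39:73 -37:72 -35:74 -33:78 -31:83 -29:89 -27:91 -25:92 -23:92 -21:92
9
-115:130 -113:130 -111:130 -109:130 -107:130 -105:130 -103:130 -101:131 -99:131 -97:131 -95:131 -93:131 -91:131 -89:131 -87:131 -85:131 -83:131 -81:130 -79:130 -77:130 -75:130 -73:130 -71:130 -69:130 -67:130 -65:130 -63:130 -61:129 -59:125 -57:118 -55:107 -53:93 -51:82 -49:76 -47:73 -45:72 -43:71 -41:72 -39:74 -37:79 -35:84 -33:90 -31:92 -29:93 -27:92 -25:92 -23:93 -21:96
```

View pics/sq11.png

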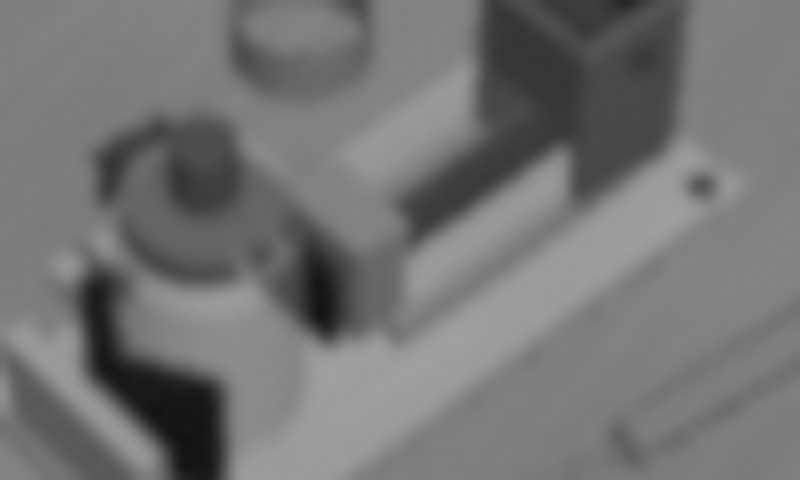

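Contact confirmed: the jar has stopped against the V (unchanged between shots 10 and 11), the jaw moved 3.3 mm more, and the press force is about 10 N. Squeeze is 3.3–4.9 mm, so it needs about 2.4 mm more.

```bash
python3 -m handwheel '[[0,0,0,0.002,0,0,0],[0,0,0,0.004,0,0,0],[0,0,0,0.0055,0,0,0],[0,0,0,0.0055,0,0,0],[0,0,0,0.0055,0,0,0]]'
python3 sq.py 12
python3 - <<'E'
from h import *
t=grab('top','t12.png');cv2.imwrite('pics/t12c.png',cv2.resize(t['frame'][160:290,170:370],None,fx=4,fy=4,interpolation=cv2.INTER_CUBIC))
E
```

```text
time_s: 19.7
ee_pos: [0.421, -0.1365, 0.0829]
eef_rot: [3.14, 0.003, 1.346]
ft_force: [-4.0, -6.6, 12.0]
finger_gap: 0.0002
19.85 [ 0.42 -0.14  0.08] [-3.19 -6.06 12.1 ]
12
-115:130 -113:130 -111:130 -109:130 -107:129 -105:130 -103:130 -101:130 -99:130 -97:130 -95:130 -93:130 -91:130 -89:131 -87:132 -85:132 -83:132 -81:131 -79:132 -77:132 -75:132 -73:132 -71:132 -69:132 -67:131 -65:131 -63:130 -61:130 -59:130 -57:130 -55:130 -53:130 -51:129 -49:127 -47:121 -45:112 -43:101 -41:90 -39:81 -37:76 -35:75 -33:78 -31:83 -29:89 -27:92 -25:93 -23:92 -21:92
```

View pics/sq12.png

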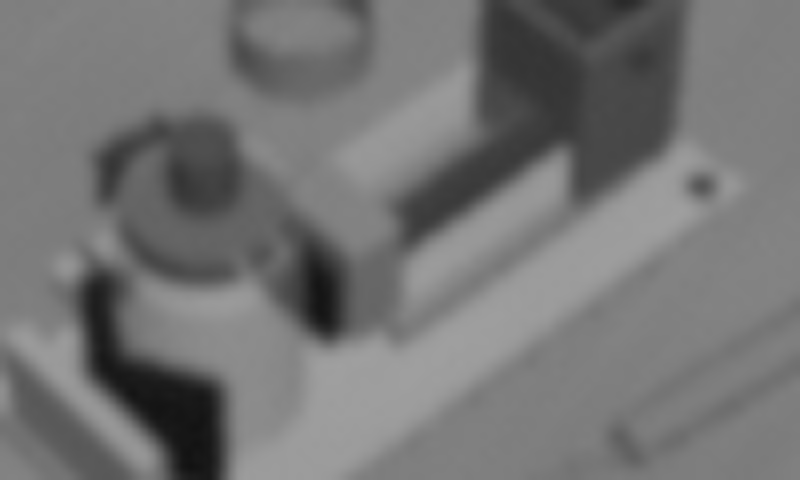

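View pics/t12c.png

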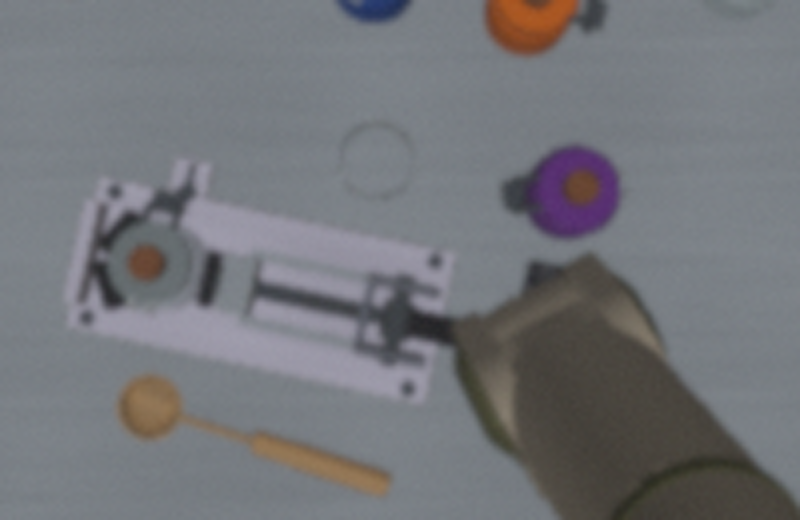

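Run:
```python
from h import *
np.set_printoptions(precision=1,suppress=True)
t=cams.camera('top');s=cams.camera('side')
def px(u,v): return [u/512,v/384]
def pc(u,v,z): return clamp(atz(t,px(170+u/4,160+v/4),z))
k=pc(147,262,.147);print('knob',k)
for u,v in((165,202),(168,201)): print('clip',pc(u,v,.099)-k)
print('jaw front/back, pad',pc(222,283,.068),pc(253,289,.068),pc(203,278,.065),pc(219,281,.065))
for n,p in(('top',t),('side',s)):
  for th in('clip','lid_knob','pad_face'):
    print(n,th,[(np.round(np.array(r['at'])*[512,384],1),round(r['conf'],2)) for r in spotter.mark_of(th,p)])
cv2.imwrite('pics/t13.png',cv2.resize(t['frame'][195:245,180:250],None,fx=10,fy=10,interpolation=cv2.INTER_CUBIC))
W=lambda c:C@(np.array(c)/1000)+O
print('expected top px clip/knob at V',proj(t,W([45-1.8,4,99])),proj(t,W([-1.8,4,147])),'side',proj(s,W([43.2,4,99])),proj(s,W([-1.8,4,147])))
```

```text
knob [  1.8   0.5 147. ]
clip [ 45.3   3.  -48. ]
clip [ 46.4   1.  -48. ]
jaw front/back, pad [ -2.2 -47.6  68. ] [ -1.7 -71.3  68. ] [ -1.6 -32.6  65. ] [ -1.3 -44.9  65. ]
top clip [(array([319. , 161.6]), 0.91), (array([299.1, 207.7]), 0.8), (array([209.3, 210.8]), 0.56), (array([164. , 133.3]), 0.56)]
top lid_knob [(array([314. , 208.7]), 0.93), (array([151.5, 140.9]), 0.9), (array([303.9, 157.8]), 0.84), (array([206.1, 224.7]), 0.72), (array([264.5, 145.7]), 0.67), (array([222.4, 228.7]), 0.55)]
top pad_face [(array([220. , 230.8]), 0.56)]
side clip [(array([222.9, 174.7]), 0.88), (array([145.8, 232.9]), 0.86), (array([286.6, 191.2]), 0.8), (array([238., 233.]), 0.56), (array([266.1, 163.5]), 0.56), (array([143.7, 292.7]), 0.46)]
side lid_knob [(array([248.9, 237. ]), 0.93), (array([255.7, 161.8]), 0.83), (array([294.1, 172.1]), 0.73), (array([143.8, 234. ]), 0.7), (array([226.9, 176.3]), 0.57)]
side pad_face [(array([259.3, 247.6]), 0.43)]
expected top px clip/knob at V [210.8 211.8] [205.3 226.5] side [240.6 234.9] [250.1 232.5]
```

View pics/t13.png

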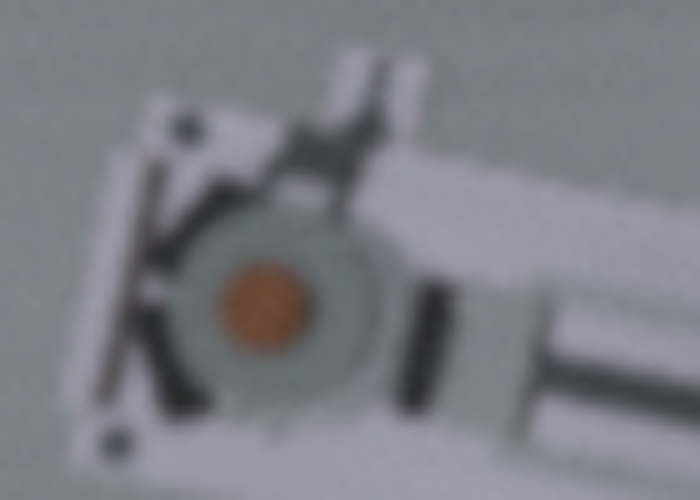

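The clip still faces the mark to within about 2°, and the pad is part-compressed against the jar. One last check that it holds steady, then I'll hand in.

```bash
python3 -m handwheel '[[0,0,0,0,0,0,0],[0,0,0,0,0,0,0],[0,0,0,0,0,0,0],[0,0,0,0,0,0,0]]'
python3 -c "
from station import ctrl
print(ctrl.close_job())"
```

```text
time_s: 20.8
ee_pos: [0.4211, -0.1365, 0.0829]
eef_rot: [3.14, 0.003, 1.346]
ft_force: [-3.1, -7.7, 11.9]
finger_gap: 0.0002
the job is handed in; nothing more can be done
None
```

I turned the jar about 77° by its knob so the clip faces the arrow mark, and let go. Three trigger strokes then brought the jaw up, and I handed the job in while holding the third one pressed. It took about 21 of the 61 s.

**Clip:** it pointed within about 1° of the mark after I let go. With the pad squeezing and the jar against the V, it was within about 2–4°.

**Squeeze:** jaw travel and plate angle give about 5–6 mm. The steady 12 N press gives about 6.8 mm, and the coarse top view read lower, at about 3.5 mm. I took it as roughly 6 mm, about half-way and well short of the 12 mm stop.

**Disagreement:** the press read about 12 N, against the "about 10 N" in the text for a half-way squeeze.

**Hold:** the pose and push did not change over the last second before handing in. I saw no bystander moved in the last pictures I viewed, though they did not cover all of them.

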